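# Check both brake levers on a second-hand handlebar

### The job

The second-hand handlebar in the vice has its two hydraulic brake levers on and the hose ports plugged: check that each lever comes up firm short of the bar, the left one first and then the right. With the outside of your fingers, press the lever's blade in towards its grip until it stops firm, keep a firm but not forced push on it there for about a second, and let it spring fully back out before going on. Grip nothing, do not hook a lever between the fingers, keep off the bar, grips and vice, and leave the other things on the counter where they are.

Things in the scene. Friction and masses are not known exactly. Their poses are not given: they have to be found in the camera images.
- left_press (a point): finger place on the left brake lever (on the robot's left, +y side): middle of the OUTER face of its aluminium blade, 72 mm from the pivot. Blade 13 mm high (6.5 above and below here), 9 thick, straight from 47 mm nearer the pivot to 27 mm nearer the tip. x: straight out of that face, away from grip and robot; z: up; axes turn with the blade. 90 mm free beyond the face, 70 mm free below
- left_lever (a joint): free stroke of the left lever, rad: 0 = sprung out, grows as the blade is pressed in; 0.24 = stop, where it comes up firm (press point moved 17 mm, blade still about 28 mm clear of the grip). Return spring there: 2 N, at the stop 3.5 N; beyond it the blade only flexes, about 4 N per mm, and this reading stays. A fair test push is 8 to 20 N. Let go, it springs back to 0
- left_blade: the left lever's aluminium blade, about 120 mm long with a small ball tip curled outward; origin on its upright pivot, axes parallel to those of left_press, which lies at x +24, y +72, z 0 mm from it
- left_cylinder: the left lever's clamp and fluid cylinder, fixed on the bar; origin on the bar axis at the clamp, axes as vice. Reaches 60 mm ahead of the bar axis, 76 mm towards the stem, 21 mm above and 17 mm below the bar axis. At rest the blade's outer face stands 71 mm ahead of the bar axis
- right_press (a point): finger place on the right brake lever (on the robot's right, -y side): middle of the OUTER face of its aluminium blade, 72 mm from the pivot. Blade 13 mm high (6.5 above and below here), 9 thick, straight from 47 mm nearer the pivot to 27 mm nearer the tip. x: straight out of that face, away from grip and robot; z: up; axes turn with the blade. 90 mm free beyond the face, 70 mm free below
- right_lever (a joint): free stroke of the right lever, rad: 0 = sprung out, grows as the blade is pressed in; 0.30 = stop, where it comes up firm (press point moved 21 mm, blade still about 24 mm clear of the grip). Return spring there: 2 N, at the stop 3.5 N; beyond it the blade only flexes, about 4 N per mm, and this reading stays. A fair test push is 8 to 20 N. Let go, it springs back to 0
- right_blade: the right lever's aluminium blade, about 120 mm long with a small ball tip curled outward; origin on its upright pivot, axes parallel to those of right_press, which lies at x +24, y -72, z 0 mm from it
- right_cylinder: the right lever's clamp and fluid cylinder, fixed on the bar; origin on the bar axis at the clamp, axes as vice. Reaches 60 mm ahead of the bar axis, 76 mm towards the stem, 21 mm above and 17 mm below the bar axis. At rest the blade's outer face stands 71 mm ahead of the bar axis
- vice: bench vice fixed to the counter, holding a flat handlebar as if the robot were the rider. Origin on the bench under the steerer; x ahead along the stem, y along the bar to the left. Bar 580 mm long, 22 mm thick, its axis at x +75 mm, 190 mm above the bench; grips 35 mm thick, 172 to 292 mm either side. Bell top 229 mm, stem cap 225 mm, jaws 145 mm high; spindle reaches 190 mm towards the robot
- cassette: music cassette lying flat, 64 x 100 x 12 mm; bystander, loose on the bench, origin under its middle
- oil_bottle: small round oil bottle, standing, 42 mm across, 115 mm tall; bystander, loose on the bench, origin under its middle
- bolt_cup: open steel cup, standing, 68 mm across, 65 mm tall; bystander, loose on the bench, origin under its middle
- screwdriver: screwdriver lying flat, about 200 mm long, under 35 mm high; bystander, loose on the bench, origin under its middle
- spanner: spanner lying flat, about 180 mm long, under 15 mm high; bystander, loose on the bench, origin under its middle
- pocket_radio: pocket radio standing on edge, 32 x 125 x 82 mm tall; bystander, loose on the bench, origin under its middle
- lantern: red storm lantern, standing, 136 mm wide, 217 mm tall; bystander, loose on the bench, origin under its middle

How it is judged (in metres and radians):
On the way, in this order (a step that is already met when the one before it is completed fails the run):
1. the left lever is pressed to its firm stop with the outside of the fingers and held there, the right one being out (value of joint left_lever above 0.225 rad and contact force between the fingers and left_blade above 5 N and x of the grasp point in the frame of left_press above 0.003 m and value of joint right_lever below 0.04 rad), for 0.6 s.
2. the left lever is let go and springs fully out (value of joint left_lever below 0.03 rad and contact force between anything else and left_blade below 0.5 N), for 0.1 s.
3. the right lever is pressed to its firm stop with the outside of the fingers and held there, the left one being out (value of joint right_lever above 0.282 rad and contact force between the fingers and right_blade above 5 N and x of the grasp point in the frame of right_press above 0.003 m and value of joint left_lever below 0.04 rad), for 0.6 s.
At the end, for the whole second after the job is handed in: Each lever in turn, left then right, was held for at least 0.6 s at the end of its free stroke with a push of over 5 N from the outside of the fingers; at the end both are sprung out (under 0.03 rad), still and untouched (all of step 2 and value of joint right_lever below 0.03 rad and contact force between anything else and right_blade below 0.5 N and velocity of joint left_lever between -0.05 and 0.05 rad/s and velocity of joint right_lever between -0.05 and 0.05 rad/s).
It fails at once if a lever is forced (over 40 N) (contact force between anything else and left_blade above 40 N or contact force between anything else and right_blade above 40 N).
It fails at once if a lever is gripped or hooked between the fingers ((contact force between the fingers and left_blade above 2 N and value of joint left_lever above 0.05 rad and x of the grasp point in the frame of left_press below -0.002 m) or (contact force between the fingers and right_blade above 2 N and value of joint right_lever above 0.05 rad and x of the grasp point in the frame of right_press below -0.002 m)).
It fails at once if the bar, a grip or the vice is pushed or gripped (contact force between any of the fingers, the arm and vice above 3 N).
It fails at once if a bystander is shifted by over 25 mm or lifted (distance of any of cassette, oil_bottle, bolt_cup, screwdriver, spanner, pocket_radio, lantern from where it was at the start of the episode above 0.025 m).
It also fails if it takes over 66 s, if anything falls off the work surface, if the arm or the gripper's body presses on something with over 40 N, if the wrist force passes 120 N, or if a joint passes its speed limit or range.

### The arm

A 6-joint arm with a two-finger parallel gripper is mounted at the origin on the work surface. World frame = base frame: x ahead of the robot, y to its left, z up, the work surface at z = 0. Lengths are in mm, angles in degrees, forces in N, time in s.
With the tool pointing down it reaches from about 300 to 850 mm from the base axis. Payload 4.2 kg.
Tool frame: the origin (TCP) lies at the very end of the fingers, on their centre line; the grasp point (between the pads) lies 19 mm behind it (env.grip_point_offset is the distance from the TCP to the grasp point, in mm); z points along the fingers, y is the line along which they close (so a half turn about z gives the same grasp; the last joint's range is limited). The gripper opens to 91 mm and grips with 3 to 60 N. Pads are 32 mm wide; open, the fingers measure 118 mm over their backs; the gripper's body (76 mm by 178 mm) begins 60 mm behind the grasp point.
Start: joints at [-75, 18.312, 89.639, -0, 72.044, -1.146], TCP at [159.902, -552.336, 213.976] pointing down, gripper open.
Joint ranges: [-177.97, 177.97], [-48.28, 115.42], [12.27, 149.76], [-77.06, 257.06], [2.81, 150.46], [-146.56, 146.56]. Speed limits (degrees/s): [147.25, 147.25, 180, 180, 180, 180].

### API

Orientations are given as [roll, pitch, yaw] about the fixed x, y, z axes, in that order (R = Rz(yaw) Ry(pitch) Rx(roll)).
In Python, from workcell import env gives the robot as it stands. The module is installed in compiled form; this text tells all that it offers.
- The arm moves only by the tool arm_command, never from a script. Its argument "rows" is a list of rows, each an object with "delta_pos": the shift along the tool's x, y, z in mm, a list of three; "roll": the turn about the tool's z in units of 5 degrees (1.0 is 5 degrees); "jaw": the opening in per cent of the stroke, from 0 (shut) to 100 (fully open). A call has 1 to 20 rows; each row is the pose to reach, as a shift and turn from the pose commanded when the call began, along the tool's axes at that moment; what a row does not reach only later rows make up. A row lasts 1/12 s, in which the tool goes at most 41.7 mm and 7.16 degrees, less where a joint would pass 70% of its speed; a pose out of reach is approached as far as the arm can. A call with a gripper value outside its range is refused whole. The fingers move at their own pace and stop on an object; "squeeze" is the grip in N (left out, the last holds). Time passes only in rows, so rows that repeat a pose let the fingers close. It gives the time, the measured TCP pose, the force, the opening and the grip force at its end, in the units of the state.
- env.state(): the state, without advancing time (a new reading comes with each control period).
- env.grab_frame(name): name is "scene" or "top" or "wrist"; returns a dict with "img" (400x640x3 uint8, blue, green, red), "z_map" (400x640 float32, mm along the optical axis (not along the pixel's ray), 0 where there is no reading), "fov_y" (degrees; the focal length in pixels is half the picture's height over the tangent of half this angle, whatever the lens; pixels are square), "cx", "cy" (the principal point, pixels), "R" (3x3) and "t" (3): a world point X has camera coordinates R X + t; the wrist camera has in their place "T_tool_cam" (4x4, takes a point from camera to tool coordinates, whose origin is the TCP and whose axes are the flange's). Camera axes: x right, y down, z forward; pixel columns grow to the right and rows downward; lengths in mm; the calibration is good to about 2 mm. A picture is of the moment at which its call begins: read the wrist's pose just before it.
- env.job_done(): hands the job in; it is judged then, once.
The state is a dict: "time_s": time; "qpos": joint angles; "qvel": joint speeds; "effort": joint torques, N m; "ee_pos": TCP position; "ee_rot": TCP orientation; "force": force on the tool from outside, world axes, zero at the start; "torque": the same for the moment, N m; "gripper_width": finger opening in mm; "gripper_force": force on a finger pad.
Only numpy, scipy, OpenCV 4.12 (cv2) and the standard library are available. Lean on these libraries where they do the work, as an engineer would, in place of code of your own. Each camera call takes 0.05 s, during which the arm holds its last target. There are 200 camera calls.

## Working session

There is one attempt and no reset: what is moved stays moved. The work goes in short steps, Python scripts to look and compute and a tool call to move; the robot and the scene stay as the last step left them, time stands still between calls to the robot, and variables do not carry over. Pictures are saved under pics/ and viewed, at most 10 in all, crops included, and the job is handed in when it is done.

Besides the shell and the picture viewer there is one more tool, called after "Emit:" in YAML: its name, and indented under it one key for each argument. arm_command: Moves the arm, as the interface text tells. Its arguments: {"type":"object","properties":{"rows":{"type":"array"},"squeeze":{"type":"number"}},"required":["rows"]}

```bash
mkdir -p pics; cat > h.py <<'E'
import numpy as np, cv2
from workcell import env
def pts(f):
    h,w=f["z_map"].shape; fl=h/2/np.tan(np.radians(f["fov_y"])/2)
    v,u=np.mgrid[:h,:w]; z=f["z_map"]
    c=np.stack([(u-f["cx"])*z/fl,(v-f["cy"])*z/fl,z],-1)
    P=(c-f["t"])@np.asarray(f["R"]); P[z==0]=np.nan
    return P
E
python3 - <<'E'
from h import *
s=env.state(); print({k:np.round(v,2).tolist() for k,v in s.items()})
for n in("scene","top"):
    f=env.grab_frame(n); cv2.imwrite(f"pics/{n}0.png",f["img"]); np.savez(f"{n}0.npz",**f)
    print(n,f["fov_y"],np.round(f["R"],3).tolist(),np.round(f["t"],1).tolist(),(f["z_map"]==0).mean())
E
```

```text
{'time_s': 0.0, 'qpos': [-75.0, 18.35, 89.71, -0.0, 72.04, -1.15], 'qvel': [0.01, 0.05, 0.13, -0.1, 0.08, -0.0], 'effort': [0.0, -41.25, -23.2, 0.07, 0.05, -0.0], 'ee_pos': [159.77, -551.85, 213.14], 'ee_rot': [-179.9, -0.0, 16.15], 'force': [0.32, -0.22, -0.04], 'torque': [0.05, 0.02, -0.01], 'gripper_force': 0.0, 'gripper_width': 90.86}
scene 45.72220710394878 [[0.662, 0.749, -0.019], [0.405, -0.378, -0.833], [-0.631, 0.544, -0.553]] [-446.6, -70.3, 1887.6] 0.0069609375
top 56.34703741867935 [[0.019, -1.0, -0.022], [-0.999, -0.018, -0.04], [0.039, 0.022, -0.999]] [111.2, 532.4, 1188.7] 0.00407421875
```

View pics/scene0.png

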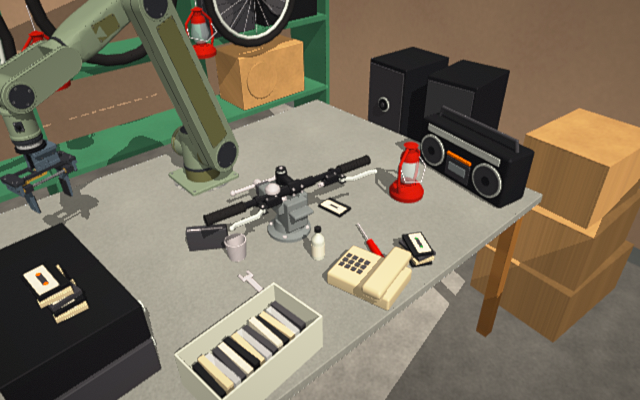

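View pics/top0.png

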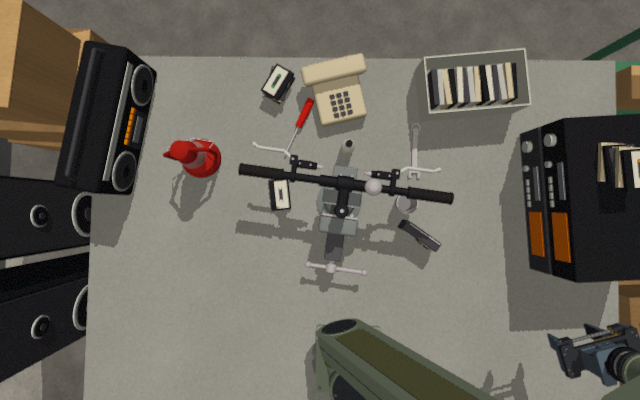

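The scene view shows the vice mid-bench, with the silver levers beyond the bar. In the top view the left blade is at about (255–292, 143–157) and the right at about (400–440, 163–178). The lantern at (195, 158) is just outboard of the left lever. Next I'll measure both blades.

```bash
python3 - <<'E'
from h import *
f=dict(np.load("top0.npz")); P=pts(f); img=f["img"]; hsv=cv2.cvtColor(img,cv2.COLOR_BGR2HSV)
zz=P[...,2]
bar=(hsv[...,2]<70)&(zz>165)&(zz<225)
bar[:, :235]=0; bar[:,460:]=0; bar[:160]=0;bar[210:]=0
# grips ends
for a,b in((240,285),(415,455)):
    m=np.zeros_like(bar);m[:,a:b]=bar[:,a:b]
    q=P[m]; print("grip",m.sum(),np.round(q.mean(0),1),np.round(q.min(0)),np.round(q.max(0)))
for n,(a,b,c,d) in dict(L=(250,330,138,168),R=(365,445,158,186)).items():
    m=np.zeros_like(bar); m[c:d,a:b]=(zz[c:d,a:b]>165)&(zz[c:d,a:b]<230)&(hsv[c:d,a:b,2]>110)
    q=P[m]; vu=np.argwhere(m)
    print(n,m.sum())
    for u in range(a,b,3):
        k=vu[:,1]==u
        if k.any(): r=q[k]; print(u,vu[k,0].min(),vu[k,0].max(),np.round([r[:,0].max(),r[:,0].min(),r[:,1].mean(),np.median(r[:,2])]))
m=(hsv[...,2]>100)&(hsv[...,1]>150)&(zz>30); m[:,:150]=0;m[:,230:]=0
q=P[m];print("lantern",np.round(q.min(0)),np.round(q.max(0)))
E
python3 - <<'E'
import cv2
i=cv2.imread("pics/top0.png")[110:260,150:460]
cv2.imwrite("pics/top0c.png",cv2.resize(i,None,fx=2.5,fy=2.5,interpolation=cv2.INTER_CUBIC))
E
```

```text
grip 482 [570.3 256.  203.6] [551. 196. 185.] [593. 317. 213.]
grip 415 [ 514.  -206.8  204.1] [ 495. -258.  191.] [ 534. -156.  214.]
L 176
253 142 146 [652. 641. 284. 197.]
256 144 147 [646. 638. 275. 198.]
259 146 148 [641. 636. 267. 196.]
262 146 149 [642. 633. 259. 195.]
265 147 149 [638. 633. 250. 197.]
268 147 150 [639. 631. 242. 198.]
271 148 150 [636. 631. 234. 197.]
274 148 151 [637. 629. 226. 196.]
277 148 151 [636. 629. 217. 196.]
280 149 151 [634. 628. 209. 195.]
283 149 152 [634. 626. 201. 197.]
286 151 155 [629. 618. 192. 196.]
289 154 158 [620. 610. 184. 198.]
292 157 159 [612. 606. 175. 203.]
310 164 165 [592. 590. 126. 213.]
319 165 167 [592. 586. 101. 199.]
322 167 167 [586. 586.  93. 197.]
R 274
365 173 185 [572. 538. -23. 195.]
368 172 185 [575. 538. -30. 217.]
371 172 185 [575. 538. -37. 223.]
374 178 185 [559. 538. -45. 226.]
377 180 185 [552. 538. -53. 225.]
380 183 185 [544. 539. -61. 220.]
389 175 176 [566. 564. -86. 213.]
398 173 173 [ 573.  573. -112.  200.]
401 169 172 [ 585.  576. -121.  197.]
404 167 171 [ 591.  580. -129.  198.]
407 167 169 [ 591.  585. -138.  195.]
410 167 169 [ 590.  585. -145.  197.]
413 167 170 [ 591.  582. -153.  198.]
416 168 170 [ 588.  583. -161.  198.]
419 168 171 [ 588.  581. -170.  196.]
422 168 171 [ 589.  581. -178.  194.]
425 169 172 [ 586.  579. -186.  196.]
428 169 172 [ 586.  578. -194.  197.]
431 170 172 [ 583.  578. -202.  198.]
434 170 172 [ 583.  579. -210.  197.]
437 168 171 [ 589.  581. -218.  195.]
440 168 171 [ 590.  582. -227.  195.]
lantern [568. 419.  30.] [683. 544. 220.]
```

View pics/top0c.png

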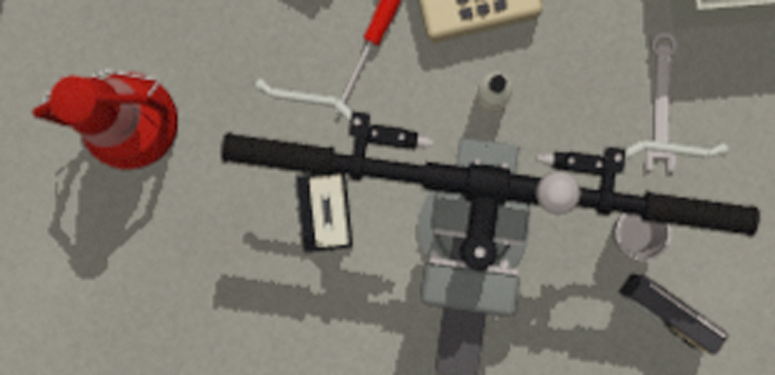

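Both blades lie parallel to the bar, so the vice yaw is about -6.9°. I put left_press at about (639, 240, 190) and right_press at about (589, -180, 190). I'll shut the gripper, rise, and align tool x with the press axis.

Emit:
arm_command:
  rows:
    - {"delta_pos": [0, 0, -30], "roll": 1.2, "jaw": 0}
    - {"delta_pos": [0, 0, -60], "roll": 2.4, "jaw": 0}
    - {"delta_pos": [0, 0, -95], "roll": 3.5, "jaw": 0}
    - {"delta_pos": [0, 0, -130], "roll": 4.6, "jaw": 0}
    - {"delta_pos": [0, 0, -150], "roll": 4.6, "jaw": 0}
    - {"delta_pos": [0, 0, -150], "roll": 4.6, "jaw": 0}
    - {"delta_pos": [0, 0, -150], "roll": 4.6, "jaw": 0}
    - {"delta_pos": [0, 0, -150], "roll": 4.6, "jaw": 0}
  squeeze: 10

```text
time_s: 0.77
ee_pos: [159.7, -551.7, 362.3]
ee_rot: [-179.8, 0.1, -6.8]
force: [-0.1, 1.1, -0.4]
gripper_width: 40.8
gripper_force: 0.0
```

Emit:
arm_command:
  rows:
    - {"delta_pos": [15, -30, 0], "roll": 0, "jaw": 0}
    - {"delta_pos": [32, -63, 0], "roll": 0, "jaw": 0}
    - {"delta_pos": [49, -97, 0], "roll": 0, "jaw": 0}
    - {"delta_pos": [66, -131, 0], "roll": 0, "jaw": 0}
    - {"delta_pos": [84, -165, 0], "roll": 0, "jaw": 0}
    - {"delta_pos": [102, -200, 0], "roll": 0, "jaw": 0}
    - {"delta_pos": [120, -235, 0], "roll": 0, "jaw": 0}
    - {"delta_pos": [138, -270, 0], "roll": 0, "jaw": 0}
    - {"delta_pos": [156, -305, 0], "roll": 0, "jaw": 0}
    - {"delta_pos": [174, -340, 0], "roll": 0, "jaw": 0}
    - {"delta_pos": [190, -375, 0], "roll": 0, "jaw": 0}
    - {"delta_pos": [205, -402, 0], "roll": 0, "jaw": 0}
    - {"delta_pos": [217, -426, 0], "roll": 0, "jaw": 0}
    - {"delta_pos": [217, -426, 0], "roll": 0, "jaw": 0}
    - {"delta_pos": [217, -426, 0], "roll": 0, "jaw": 0}

```text
time_s: 2.02
ee_pos: [425.9, -154.2, 362.0]
ee_rot: [-180.0, 0.2, -6.7]
force: [0.0, -0.3, 0.2]
gripper_width: 0.7
gripper_force: 0.0
```

Emit:
arm_command:
  rows:
    - {"delta_pos": [15, -30, 0], "roll": 0, "jaw": 0}
    - {"delta_pos": [32, -63, 0], "roll": 0, "jaw": 0}
    - {"delta_pos": [49, -97, 0], "roll": 0, "jaw": 0}
    - {"delta_pos": [66, -131, 0], "roll": 0, "jaw": 0}
    - {"delta_pos": [84, -165, 0], "roll": 0, "jaw": 0}
    - {"delta_pos": [102, -200, 0], "roll": 0, "jaw": 0}
    - {"delta_pos": [120, -235, 0], "roll": 0, "jaw": 0}
    - {"delta_pos": [138, -270, 0], "roll": 0, "jaw": 0}
    - {"delta_pos": [156, -305, 0], "roll": 0, "jaw": 0}
    - {"delta_pos": [174, -340, 0], "roll": 0, "jaw": 0}
    - {"delta_pos": [190, -375, 0], "roll": 0, "jaw": 0}
    - {"delta_pos": [205, -402, 0], "roll": 0, "jaw": 0}
    - {"delta_pos": [217, -426, 0], "roll": 0, "jaw": 0}
    - {"delta_pos": [217, -426, 0], "roll": 0, "jaw": 0}
    - {"delta_pos": [217, -426, 0], "roll": 0, "jaw": 0}

```text
time_s: 3.27
ee_pos: [693.1, 241.0, 360.9]
ee_rot: [179.8, 0.2, -6.9]
force: [-0.2, -0.1, -0.6]
gripper_width: 0.5
gripper_force: 0.0
```

```bash
python3 - <<'E'
from h import *
s=env.state(); print({k:np.round(s[k],2).tolist() for k in("ee_pos","ee_rot","qpos")})
f=env.grab_frame("wrist"); cv2.imwrite("pics/w1.png",f["img"]); np.savez("w1.npz",**f,pos=s["ee_pos"],rot=s["ee_rot"]); print(np.round(f["T_tool_cam"],3).tolist())
E
```

```text
{'ee_pos': [693.13, 241.02, 360.87], 'ee_rot': [179.84, 0.22, -6.87], 'qpos': [18.3, 32.95, 45.39, -0.05, 101.93, 115.16]}
[[-0.0, -0.969, -0.247, 69.1], [1.0, 0.0, -0.001, -0.804], [0.001, -0.247, 0.969, -170.909], [0.0, 0.0, 0.0, 1.0]]
```

View pics/w1.png

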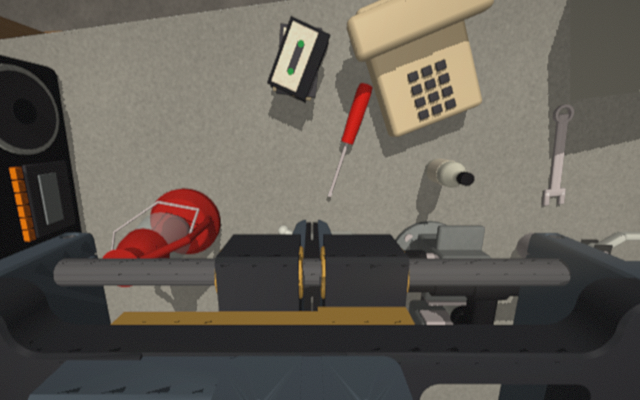

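The wrist view looks ahead of the fingers. The screwdriver at (345, 150) and the bottle at (452, 172) are clear of the descent spot, and the gripper hides the blade. I'll descend ahead of the left blade.

Emit:
arm_command:
  rows:
    - {"delta_pos": [0, 0, 25], "roll": 0, "jaw": 0}
    - {"delta_pos": [0, 0, 55], "roll": 0, "jaw": 0}
    - {"delta_pos": [0, 0, 85], "roll": 0, "jaw": 0}
    - {"delta_pos": [0, 0, 115], "roll": 0, "jaw": 0}
    - {"delta_pos": [0, 0, 145], "roll": 0, "jaw": 0}
    - {"delta_pos": [0, 0, 170], "roll": 0, "jaw": 0}
    - {"delta_pos": [0, 0, 188], "roll": 0, "jaw": 0}
    - {"delta_pos": [0, 0, 190], "roll": 0, "jaw": 0}
    - {"delta_pos": [0, 0, 190], "roll": 0, "jaw": 0}
    - {"delta_pos": [0, 0, 190], "roll": 0, "jaw": 0}

```text
time_s: 4.15
ee_pos: [693.1, 240.7, 176.1]
ee_rot: [-180.0, -0.1, -6.9]
force: [-0.5, -0.4, 0.5]
gripper_width: 0.3
gripper_force: 0.0
```

```bash
python3 - <<'E'
from h import *
s=env.state(); print({k:np.round(s[k],2).tolist() for k in("ee_pos","ee_rot","qpos","force")})
f=env.grab_frame("scene"); np.savez("s2.npz",**f)
cv2.imwrite("pics/s2.png",cv2.resize(f["img"][80:260,160:430],None,fx=2.9,fy=2.9,interpolation=cv2.INTER_CUBIC))
E
```

```text
{'ee_pos': [693.09, 240.73, 176.06], 'ee_rot': [-179.95, -0.15, -6.92], 'qpos': [18.26, 34.13, 68.88, -0.02, 76.83, 115.19], 'force': [-0.53, -0.44, 0.53]}
```

View pics/s2.png

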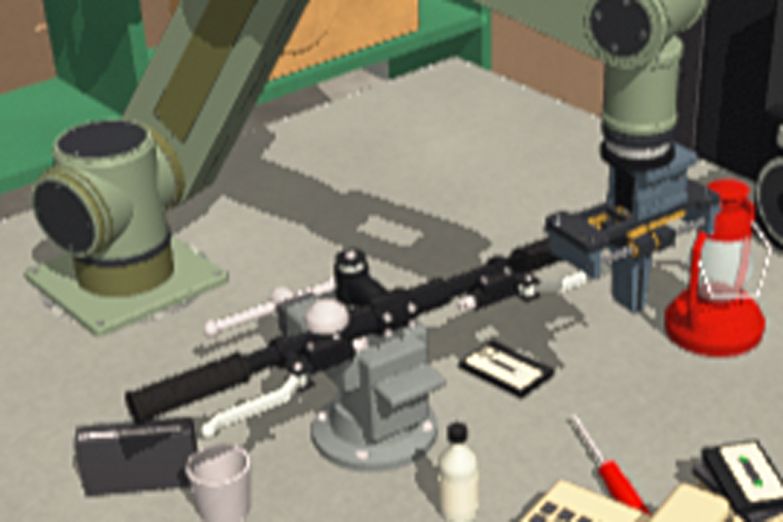

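The closed fingers, at about (628, 285) in the crop, stand just ahead of the left blade, with the lantern further outboard and clear. Next I'll close the gap gently.

Emit:
arm_command:
  rows:
    - {"delta_pos": [-8, 0, 6], "roll": 0, "jaw": 0}
    - {"delta_pos": [-18, 0, 6], "roll": 0, "jaw": 0}
    - {"delta_pos": [-25, 0, 6], "roll": 0, "jaw": 0}
    - {"delta_pos": [-30, 0, 6], "roll": 0, "jaw": 0}
    - {"delta_pos": [-34, 0, 6], "roll": 0, "jaw": 0}
    - {"delta_pos": [-37, 0, 6], "roll": 0, "jaw": 0}
    - {"delta_pos": [-40, 0, 6], "roll": 0, "jaw": 0}
    - {"delta_pos": [-42, 0, 6], "roll": 0, "jaw": 0}
    - {"delta_pos": [-42, 0, 6], "roll": 0, "jaw": 0}
    - {"delta_pos": [-42, 0, 6], "roll": 0, "jaw": 0}

```text
time_s: 5.03
ee_pos: [651.5, 247.1, 168.4]
ee_rot: [-180.0, -0.1, -6.8]
force: [3.5, 1.9, 0.9]
gripper_width: 0.9
gripper_force: 1.8
```

Contact shows as a small force. I'll press on in small steps.

Emit:
arm_command:
  rows:
    - {"delta_pos": [-2, 0, 0], "roll": 0, "jaw": 0}
    - {"delta_pos": [-4, 0, 0], "roll": 0, "jaw": 0}
    - {"delta_pos": [-6, 0, 0], "roll": 0, "jaw": 0}
    - {"delta_pos": [-8, 0, 0], "roll": 0, "jaw": 0}
    - {"delta_pos": [-9, 0, 0], "roll": 0, "jaw": 0}
    - {"delta_pos": [-9, 0, 0], "roll": 0, "jaw": 0}
    - {"delta_pos": [-9, 0, 0], "roll": 0, "jaw": 0}

```text
time_s: 5.62
ee_pos: [642.8, 248.7, 168.1]
ee_rot: [-179.9, -0.1, -6.9]
force: [6.0, 5.3, 0.4]
gripper_width: 0.3
gripper_force: 3.1
```

Emit:
arm_command:
  rows:
    - {"delta_pos": [-1, 0, 0], "roll": 0, "jaw": 0}
    - {"delta_pos": [-2, 0, 0], "roll": 0, "jaw": 0}
    - {"delta_pos": [-2, 0, 0], "roll": 0, "jaw": 0}
    - {"delta_pos": [-2, 0, 0], "roll": 0, "jaw": 0}

```text
time_s: 5.95
ee_pos: [642.1, 248.9, 168.4]
ee_rot: [-179.9, -0.3, -6.9]
force: [7.8, 3.2, -0.8]
gripper_width: 0.3
gripper_force: 4.4
```

```bash
python3 - <<'E'
from h import *
s=env.state(); print({k:np.round(s[k],2).tolist() for k in("ee_pos","force","torque","time_s")})
f=env.grab_frame("scene")
cv2.imwrite("pics/s3.png",cv2.resize(f["img"][130:210,320:430],None,fx=6,fy=6,interpolation=cv2.INTER_CUBIC))
E
```

```text
{'ee_pos': [642.08, 248.93, 168.36], 'force': [7.76, 3.16, -0.76], 'torque': [0.66, -1.39, -0.01], 'time_s': 5.95}
```

View pics/s3.png

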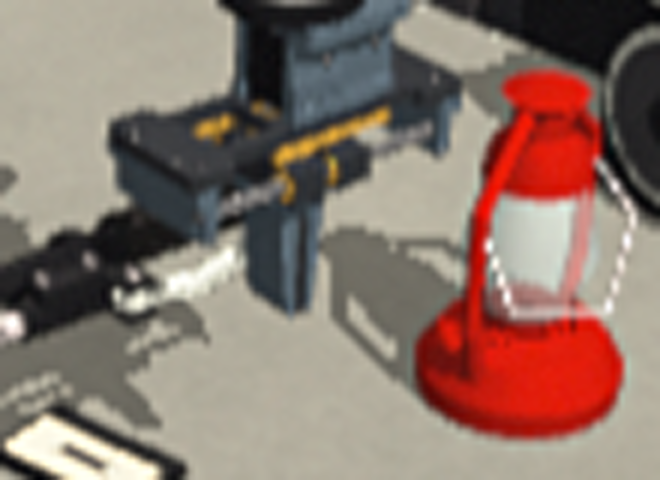

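The fingers bear on the blade's outer face at about (250, 270), clear of the grip and lantern. The force is up to about 8 N, so I'll push slightly more and see how stiff it is.

Emit:
arm_command:
  rows:
    - {"delta_pos": [-1, 0, 0], "roll": 0, "jaw": 0}
    - {"delta_pos": [-2, 0, 0], "roll": 0, "jaw": 0}
    - {"delta_pos": [-2, 0, 0], "roll": 0, "jaw": 0}
    - {"delta_pos": [-2, 0, 0], "roll": 0, "jaw": 0}
    - {"delta_pos": [-2, 0, 0], "roll": 0, "jaw": 0}

```text
time_s: 6.42
ee_pos: [641.3, 249.1, 168.6]
ee_rot: [-179.8, -0.5, -6.9]
force: [10.1, 4.0, 0.6]
gripper_width: 0.9
gripper_force: 5.6
```

The stiffness is now about 3–4 N/mm, so this is the firm stop. I'll push a little further and hold for over a second.

Emit:
arm_command:
  rows:
    - {"delta_pos": [-1, 0, 0], "roll": 0, "jaw": 0}
    - {"delta_pos": [-2, 0, 0], "roll": 0, "jaw": 0}
    - {"delta_pos": [-2, 0, 0], "roll": 0, "jaw": 0}
    - {"delta_pos": [-2, 0, 0], "roll": 0, "jaw": 0}
    - {"delta_pos": [-2, 0, 0], "roll": 0, "jaw": 0}
    - {"delta_pos": [-2, 0, 0], "roll": 0, "jaw": 0}
    - {"delta_pos": [-2, 0, 0], "roll": 0, "jaw": 0}
    - {"delta_pos": [-2, 0, 0], "roll": 0, "jaw": 0}
    - {"delta_pos": [-2, 0, 0], "roll": 0, "jaw": 0}
    - {"delta_pos": [-2, 0, 0], "roll": 0, "jaw": 0}
    - {"delta_pos": [-2, 0, 0], "roll": 0, "jaw": 0}
    - {"delta_pos": [-2, 0, 0], "roll": 0, "jaw": 0}
    - {"delta_pos": [-2, 0, 0], "roll": 0, "jaw": 0}
    - {"delta_pos": [-2, 0, 0], "roll": 0, "jaw": 0}

```text
time_s: 7.58
ee_pos: [640.6, 249.3, 168.7]
ee_rot: [-179.8, -0.6, -6.9]
force: [12.9, 3.5, -1.4]
gripper_width: 0.7
gripper_force: 6.9
```

Held at about 13 N for over a second. I'll release along +x and rise.

Emit:
arm_command:
  rows:
    - {"delta_pos": [6, 0, 0], "roll": 0, "jaw": 0}
    - {"delta_pos": [14, 0, 0], "roll": 0, "jaw": 0}
    - {"delta_pos": [24, 0, 0], "roll": 0, "jaw": 0}
    - {"delta_pos": [36, 0, 0], "roll": 0, "jaw": 0}
    - {"delta_pos": [48, 0, 0], "roll": 0, "jaw": 0}
    - {"delta_pos": [55, 0, 0], "roll": 0, "jaw": 0}
    - {"delta_pos": [55, 0, 0], "roll": 0, "jaw": 0}
    - {"delta_pos": [55, 0, 0], "roll": 0, "jaw": 0}
    - {"delta_pos": [55, 0, 0], "roll": 0, "jaw": 0}
    - {"delta_pos": [55, 0, -25], "roll": 0, "jaw": 0}
    - {"delta_pos": [55, 0, -55], "roll": 0, "jaw": 0}
    - {"delta_pos": [55, 0, -85], "roll": 0, "jaw": 0}
    - {"delta_pos": [55, 0, -110], "roll": 0, "jaw": 0}
    - {"delta_pos": [55, 0, -130], "roll": 0, "jaw": 0}
    - {"delta_pos": [55, 0, -140], "roll": 0, "jaw": 0}
    - {"delta_pos": [55, 0, -140], "roll": 0, "jaw": 0}
    - {"delta_pos": [55, 0, -140], "roll": 0, "jaw": 0}

```text
time_s: 9.0
ee_pos: [689.9, 242.1, 307.4]
ee_rot: [180.0, 0.0, -6.8]
force: [-0.3, -0.6, 0.3]
gripper_width: 0.8
gripper_force: 0.0
```

```bash
python3 - <<'E'
from h import *
s=env.state(); p=np.array(s["ee_pos"]); print(p,s["ee_rot"],np.round(s["force"],1))
a=np.radians(-6.9); X=np.array([np.cos(a),np.sin(a)]); Y=np.array([np.sin(a),-np.cos(a)])
b=-Y
t=np.array([589,-180])-8*b+X*(16+38)
d=t-p[:2]; print("target",t,"tool delta",d@X,d@Y, "z", p[2]-170)
E
```

```text
[689.9142657  242.0864046  307.44625867] [ 1.79973088e+02  4.51577374e-02 -6.83727634e+00] [-0.3 -0.6  0.3]
target [ 641.64780175 -194.42944803] tool delta 4.524748184029333 439.15289796644356 z 137.44625867051838
```

Emit:
arm_command:
  rows:
    - {"delta_pos": [5, 20, 0], "roll": 0, "jaw": 0}
    - {"delta_pos": [5, 50, 0], "roll": 0, "jaw": 0}
    - {"delta_pos": [5, 85, 0], "roll": 0, "jaw": 0}
    - {"delta_pos": [5, 120, 0], "roll": 0, "jaw": 0}
    - {"delta_pos": [5, 155, 0], "roll": 0, "jaw": 0}
    - {"delta_pos": [5, 190, 0], "roll": 0, "jaw": 0}
    - {"delta_pos": [5, 225, 0], "roll": 0, "jaw": 0}
    - {"delta_pos": [5, 260, 0], "roll": 0, "jaw": 0}
    - {"delta_pos": [5, 295, 0], "roll": 0, "jaw": 0}
    - {"delta_pos": [5, 330, 0], "roll": 0, "jaw": 0}
    - {"delta_pos": [5, 365, 0], "roll": 0, "jaw": 0}
    - {"delta_pos": [5, 395, 0], "roll": 0, "jaw": 0}
    - {"delta_pos": [5, 420, 0], "roll": 0, "jaw": 0}
    - {"delta_pos": [5, 435, 0], "roll": 0, "jaw": 0}
    - {"delta_pos": [5, 439, 0], "roll": 0, "jaw": 0}
    - {"delta_pos": [5, 439, 0], "roll": 0, "jaw": 0}
    - {"delta_pos": [5, 439, 0], "roll": 0, "jaw": 0}

```text
time_s: 10.42
ee_pos: [643.1, -193.1, 307.2]
ee_rot: [-179.9, 0.1, -6.8]
force: [1.4, 1.2, -0.9]
gripper_width: 0.5
gripper_force: 0.0
```

Emit:
arm_command:
  rows:
    - {"delta_pos": [0, 0, 25], "roll": 0, "jaw": 0}
    - {"delta_pos": [0, 0, 55], "roll": 0, "jaw": 0}
    - {"delta_pos": [0, 0, 85], "roll": 0, "jaw": 0}
    - {"delta_pos": [0, 0, 112], "roll": 0, "jaw": 0}
    - {"delta_pos": [0, 0, 130], "roll": 0, "jaw": 0}
    - {"delta_pos": [0, 0, 139], "roll": 0, "jaw": 0}
    - {"delta_pos": [0, 0, 139], "roll": 0, "jaw": 0}
    - {"delta_pos": [0, 0, 139], "roll": 0, "jaw": 0}
    - {"delta_pos": [0, 0, 139], "roll": 0, "jaw": 0}

```text
time_s: 11.17
ee_pos: [644.3, -194.1, 170.9]
ee_rot: [180.0, -0.2, -6.8]
force: [1.1, -0.6, 0.3]
gripper_width: 0.7
gripper_force: 0.0
```

```bash
python3 - <<'E'
from h import *
f=env.grab_frame("scene")
cv2.imwrite("pics/s4.png",cv2.resize(f["img"][100:270,160:430],None,fx=2.9,fy=2.9,interpolation=cv2.INTER_CUBIC))
E
```

```text
(no output)
```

View pics/s4.png

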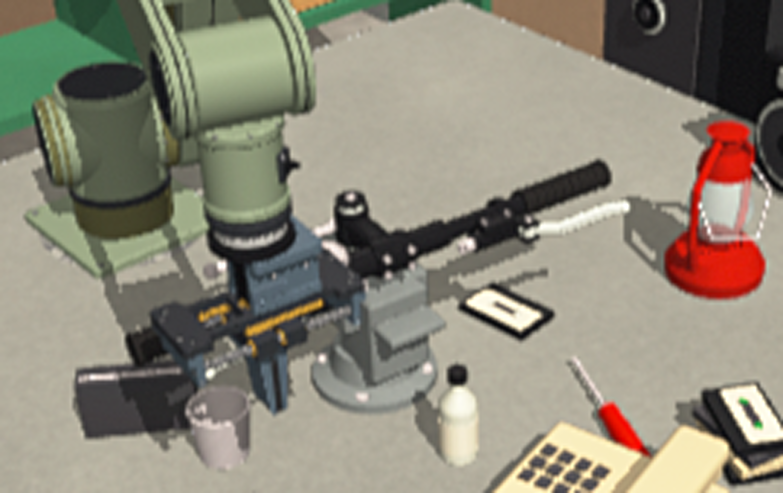

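The left lever is sprung back out, with its tip at (627, 206). The fingers are ahead of the right blade at (270, 375), and the cup and radio are clear. I'll repeat the approach on the right.

Emit:
arm_command:
  rows:
    - {"delta_pos": [-8, 0, 1], "roll": 0, "jaw": 0}
    - {"delta_pos": [-18, 0, 1], "roll": 0, "jaw": 0}
    - {"delta_pos": [-26, 0, 1], "roll": 0, "jaw": 0}
    - {"delta_pos": [-32, 0, 1], "roll": 0, "jaw": 0}
    - {"delta_pos": [-36, 0, 1], "roll": 0, "jaw": 0}
    - {"delta_pos": [-39, 0, 1], "roll": 0, "jaw": 0}
    - {"delta_pos": [-42, 0, 1], "roll": 0, "jaw": 0}
    - {"delta_pos": [-45, 0, 1], "roll": 0, "jaw": 0}
    - {"delta_pos": [-47, 0, 1], "roll": 0, "jaw": 0}
    - {"delta_pos": [-47, 0, 1], "roll": 0, "jaw": 0}
    - {"delta_pos": [-47, 0, 1], "roll": 0, "jaw": 0}

```text
time_s: 12.13
ee_pos: [597.1, -189.6, 168.3]
ee_rot: [179.9, -0.1, -6.9]
force: [4.0, -4.4, 1.3]
gripper_width: 0.3
gripper_force: 2.1
```

Emit:
arm_command:
  rows:
    - {"delta_pos": [-2, 0, 0], "roll": 0, "jaw": 0}
    - {"delta_pos": [-4, 0, 0], "roll": 0, "jaw": 0}
    - {"delta_pos": [-6, 0, 0], "roll": 0, "jaw": 0}
    - {"delta_pos": [-8, 0, 0], "roll": 0, "jaw": 0}
    - {"delta_pos": [-9, 0, 0], "roll": 0, "jaw": 0}
    - {"delta_pos": [-9, 0, 0], "roll": 0, "jaw": 0}
    - {"delta_pos": [-9, 0, 0], "roll": 0, "jaw": 0}

```text
time_s: 12.72
ee_pos: [588.4, -189.2, 168.4]
ee_rot: [179.9, -0.1, -6.8]
force: [3.8, -6.0, 0.7]
gripper_width: 0.4
gripper_force: 2.7
```

Emit:
arm_command:
  rows:
    - {"delta_pos": [-1, 0, 0], "roll": 0, "jaw": 0}
    - {"delta_pos": [-2, 0, 0], "roll": 0, "jaw": 0}
    - {"delta_pos": [-3, 0, 0], "roll": 0, "jaw": 0}
    - {"delta_pos": [-4, 0, 0], "roll": 0, "jaw": 0}
    - {"delta_pos": [-4, 0, 0], "roll": 0, "jaw": 0}
    - {"delta_pos": [-4, 0, 0], "roll": 0, "jaw": 0}
    - {"delta_pos": [-4, 0, 0], "roll": 0, "jaw": 0}

```text
time_s: 13.3
ee_pos: [585.1, -189.0, 168.5]
ee_rot: [179.8, -0.2, -6.8]
force: [4.1, -6.8, 0.2]
gripper_width: 0.6
gripper_force: 3.6
```

Emit:
arm_command:
  rows:
    - {"delta_pos": [-1, 0, 0], "roll": 0, "jaw": 0}
    - {"delta_pos": [-2, 0, 0], "roll": 0, "jaw": 0}
    - {"delta_pos": [-2, 0, 0], "roll": 0, "jaw": 0}
    - {"delta_pos": [-2, 0, 0], "roll": 0, "jaw": 0}
    - {"delta_pos": [-2, 0, 0], "roll": 0, "jaw": 0}

```text
time_s: 13.72
ee_pos: [584.4, -189.0, 168.7]
ee_rot: [179.8, -0.4, -6.8]
force: [7.2, -7.7, -0.6]
gripper_width: 0.7
gripper_force: 4.8
```

```bash
python3 - <<'E'
from h import *
s=env.state(); print({k:np.round(s[k],2).tolist() for k in("ee_pos","force","torque","time_s")})
f=env.grab_frame("scene")
cv2.imwrite("pics/s5.png",cv2.resize(f["img"][180:250,190:310],None,fx=6,fy=6,interpolation=cv2.INTER_CUBIC))
E
```

```text
{'ee_pos': [584.35, -188.98, 168.68], 'force': [7.24, -7.66, -0.59], 'torque': [-1.18, -1.27, 0.02], 'time_s': 13.72}
```

View pics/s5.png

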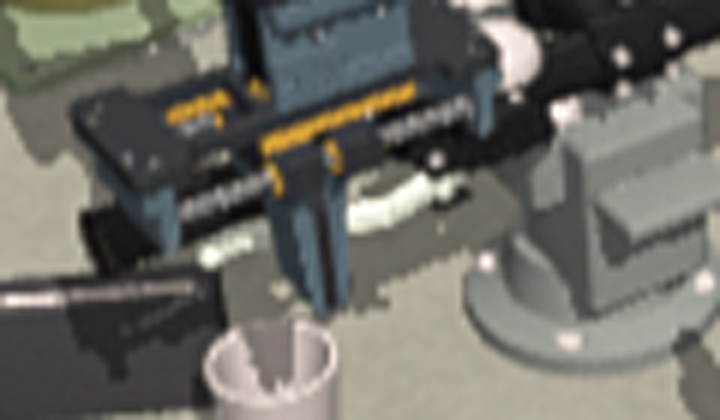

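The fingers are centred on the right blade, visible on both sides at (230, 245) and (380, 205), and clear of the cup and grip. It is stiff now, so I'll push a bit more and hold.

Emit:
arm_command:
  rows:
    - {"delta_pos": [-1, 0, 0], "roll": 0, "jaw": 0}
    - {"delta_pos": [-2, 0, 0], "roll": 0, "jaw": 0}
    - {"delta_pos": [-3, 0, 0], "roll": 0, "jaw": 0}
    - {"delta_pos": [-3, 0, 0], "roll": 0, "jaw": 0}
    - {"delta_pos": [-3, 0, 0], "roll": 0, "jaw": 0}
    - {"delta_pos": [-3, 0, 0], "roll": 0, "jaw": 0}
    - {"delta_pos": [-3, 0, 0], "roll": 0, "jaw": 0}
    - {"delta_pos": [-3, 0, 0], "roll": 0, "jaw": 0}
    - {"delta_pos": [-3, 0, 0], "roll": 0, "jaw": 0}
    - {"delta_pos": [-3, 0, 0], "roll": 0, "jaw": 0}
    - {"delta_pos": [-3, 0, 0], "roll": 0, "jaw": 0}
    - {"delta_pos": [-3, 0, 0], "roll": 0, "jaw": 0}
    - {"delta_pos": [-3, 0, 0], "roll": 0, "jaw": 0}
    - {"delta_pos": [-3, 0, 0], "roll": 0, "jaw": 0}

```text
time_s: 14.93
ee_pos: [583.2, -189.0, 169.1]
ee_rot: [179.8, -0.6, -6.9]
force: [10.5, -7.7, -1.7]
gripper_width: 0.6
gripper_force: 6.5
```

Held firm at about 13 N. Releasing and rising.

Emit:
arm_command:
  rows:
    - {"delta_pos": [6, 0, 0], "roll": 0, "jaw": 0}
    - {"delta_pos": [14, 0, 0], "roll": 0, "jaw": 0}
    - {"delta_pos": [24, 0, 0], "roll": 0, "jaw": 0}
    - {"delta_pos": [36, 0, 0], "roll": 0, "jaw": 0}
    - {"delta_pos": [48, 0, 0], "roll": 0, "jaw": 0}
    - {"delta_pos": [58, 0, 0], "roll": 0, "jaw": 0}
    - {"delta_pos": [62, 0, 0], "roll": 0, "jaw": 0}
    - {"delta_pos": [62, 0, 0], "roll": 0, "jaw": 0}
    - {"delta_pos": [62, 0, 0], "roll": 0, "jaw": 0}
    - {"delta_pos": [62, 0, -25], "roll": 0, "jaw": 0}
    - {"delta_pos": [62, 0, -55], "roll": 0, "jaw": 0}
    - {"delta_pos": [62, 0, -85], "roll": 0, "jaw": 0}
    - {"delta_pos": [62, 0, -110], "roll": 0, "jaw": 0}
    - {"delta_pos": [62, 0, -130], "roll": 0, "jaw": 0}
    - {"delta_pos": [62, 0, -140], "roll": 0, "jaw": 0}
    - {"delta_pos": [62, 0, -140], "roll": 0, "jaw": 0}
    - {"delta_pos": [62, 0, -140], "roll": 0, "jaw": 0}
    - {"delta_pos": [62, 0, -140], "roll": 0, "jaw": 0}
    - {"delta_pos": [62, 0, -140], "roll": 0, "jaw": 0}

```text
time_s: 16.52
ee_pos: [639.3, -193.8, 305.8]
ee_rot: [-180.0, 0.2, -6.9]
force: [-0.8, -0.2, -0.1]
gripper_width: 0.3
gripper_force: 0.0
```

```bash
python3 - <<'E'
from h import *
f=env.grab_frame("scene")
cv2.imwrite("pics/s6.png",cv2.resize(f["img"][120:270,160:430],None,fx=2.9,fy=2.9,interpolation=cv2.INTER_CUBIC))
E
```

```text
(no output)
```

View pics/s6.png

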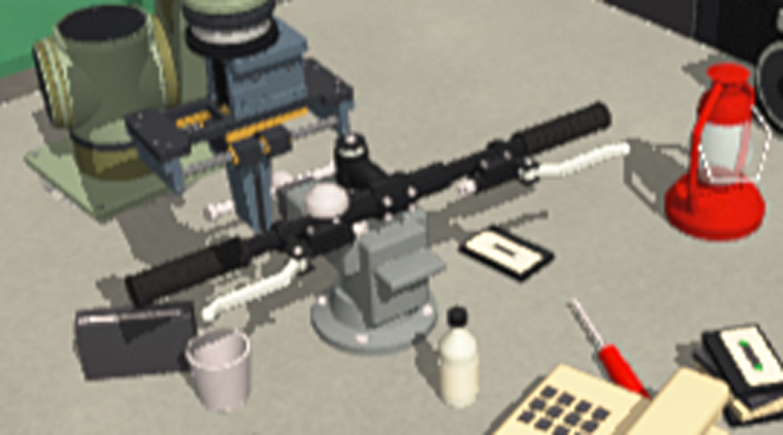

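Both levers are sprung out (tips at (627, 148) and (207, 314)), nothing touches them, and the bystanders look unmoved.

```bash
python3 -c "
from workcell import env
print(env.job_done())"
```

```text
the job is handed in; nothing more can be done
None
```

I pressed the left lever and then the right to its firm stop and held each for over a second at about 13 N; both sprung fully back out, and I handed the job in at about 17 s (no verdict was returned).

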